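Swing the sander's mitre fence to the next index hole

ROBOT

A 6-joint arm with a two-finger parallel gripper is mounted at the origin on the work surface. World frame = base frame: x ahead of the robot, y to its left, z up, the work surface at z = 0. Lengths are in m, angles in rad, forces in N, time in s.
With the tool pointing down it reaches from about 0.35 to 0.975 m from the base axis. Payload 17.4 kg.
Tool frame: the origin (TCP) lies midway between the tips of the shut fingers; the grasp point (between the pads) lies 19 mm behind it (r.tcp_to_grasp is the distance from the TCP to the grasp point, in m); z points along the fingers, x is the direction in which the jaws open and shut, and the axes are right-handed (so a half turn about z gives the same grasp; the last joint's range is limited). The gripper opens to 85 mm and grips with 20 to 120 N. Pads are 22 mm wide; open, the fingers measure 114 mm over their backs; the gripper's body (76 mm by 85 mm) begins 54 mm behind the grasp point. The pads swing forward as they close: fully open they stand 13 mm farther back than shut.
Start: joints at [1.181, 0.116, 1.442, -0, 1.584, -0.038], TCP at [0.233, 0.634, 0.231] pointing down, gripper open.
Joint ranges: [-2.83, 2.83], [-0.83, 2.19], [0.07, 2.5], [-1.14, 4.28], [0.01, 3], [-2.97, 2.97]. Speed limits (rad/s): [1.89, 1.89, 2.22, 3.14, 3.14, 3.14].

INTERFACE

Orientations are given as a unit quaternion [x, y, z, w].
In Python, from workcell import r gives the robot as it stands.
- The arm moves only by the shell command python3 -m creep 'ROWS' [OPENING]. ROWS is JSON, a list of rows, each a list of 6 numbers: the shift along the tool's x, y, z in cm, then the turn, a rotation vector about the tool's x, y, z in degrees. In form: [[tx, ty, tz, wx, wy, wz], ...]. A call has exactly 5 rows; each row is the pose to reach, as a shift and turn from the pose commanded when the call began, along the tool's axes at that moment; what a row does not reach only later rows make up. A row lasts 1/8 s, in which the tool goes at most 62.5 mm and 10.7 degrees, less where a joint would pass 70% of its speed; a pose out of reach is approached as far as the arm can. A call with a gripper value outside its range is refused whole. OPENING is the closure, from -1 (fully open) to 1 (shut), set as the call begins (- or left out, the last holds). The fingers move at their own pace and stop on an object; the grip force is fixed at half the most. Time passes only in rows, so rows that repeat a pose let the fingers close, or fill a call up. It gives the time, the measured TCP pose, the force and the opening at its end, in the units of the state.
- r.read_state(): the state, without advancing time (a new reading comes with each control period).
- r.snapshot(name): name is "side" or "top"; returns a dict with "pixels" (384x512x3 uint8, red, green, blue), "vertical_fov" (degrees; the focal length in pixels is half the picture's height over the tangent of half this angle, whatever the lens; pixels are square), "cx", "cy" (the principal point, pixels), "k1" (the pictures are not rectified: a ray, as slopes to the right and down, at radius r is drawn at 1 + k1 r^2 times it, then the intrinsics apply), "world_to_cam" (4x4, takes a point from world to camera coordinates). Camera axes: x right, y down, z forward; pixel columns grow to the right and rows downward; lengths in m; the calibration is good to about 2 mm. A picture is of the moment at which its call begins. There is no depth.
- r.finish_job(): hands the job in, once; it reports no verdict.
The state is a dict: "time_s": time; "q": joint angles; "dq": joint speeds; "effort": joint torques, N m; "position": TCP position; "orientation": TCP orientation; "force": force on the tool from outside, world axes, zero at the start; "moment": the same for the moment, N m; "finger_gap": finger opening in m.
Only numpy, scipy, OpenCV 4.12 (cv2) and the standard library are available. Lean on these libraries where they do the work, as an engineer would, in place of code of your own. Each camera call takes 0.05 s, during which the arm holds its last target. There are 200 camera calls.

TASK

Set the disc sander's mitre fence one hole over: hook a fingertip through the red pull ring, lift the spring index pin out of its hole, swing the arm one hole towards the sanding disc (not past it), and let the pin drop fully home in that next hole. Be gentle with the ring: hook it, do not squeeze or wrench it. Leave everything lying on the bench and on the sander table where it is.

Things in the scene. Friction and masses are not known exactly. Their poses are not given: they have to be found in the camera images.
- pull_ring: Red upright rigid pull ring on the index pin: bar 6 mm thick, inside diameter 50 mm, outside 62. Origin: the ring's centre. z up; x: the ring's axis (the way through), level, along the arm towards the pivot, away from the robot; y: level, towards the disc. Turns with the arm. Open to the robot's side: closed fingers tilted 45 degrees (away and down) go through. Pin barrel 35 mm below its centre.
- index_pin (a joint): Lift of the pin, m: 0 = fully home in a hole; 0.010 = its round nose is level with the index plate's top (it slides on the plate there when not over a hole); 0.022 = end of stroke. A spring pushes it down: 4 N at 0, 6 N at 0.010, 8.4 N at 0.022, plus 0.8 N of weight. Pin 10 mm thick, nose hemispherical, holes 13 mm wide.
- fence_arm (a joint): Swing of the fence arm about the upright pivot, rad: 0 = the hole it starts in; positive = ring end towards the sanding disc (robot's left). Seven holes 15 degrees (0.2618 rad) apart, from -0.785 to 0.785, on a circle of 130 mm radius: neighbours are 34 mm apart. Pinned, the arm has 0.012 rad of play; with the pin up it swings with light friction (about 1 N at the ring).
- pivot (a point): Centre of the arm's pivot, on top of its hub, 158 mm above the bench: the upright axis about which the arm swings. The pin and ring are 130 mm from it, on the robot's side. The green arm between them is 26 mm wide, its top 149 mm above the bench (51 mm below the ring's centre).
- next_hole (a point): Centre of the mouth of the hole to go to (the next one towards the disc), at the top face of the index plate, 132 mm above the bench. The pin's axis must end over this point.
- gauge: Mitre gauge, fixed in the slot of the sander's table: aluminium index plate 12 mm thick, a sector of 150 mm radius with the holes. Origin on the pivot axis at table height (120 mm above the bench); -x: towards the start hole and the robot; y: towards the disc. The fence, 220 mm long, its top 50 mm above the table, stands across the arm 40 mm beyond the pivot and swings with it.
- sander: Green bench sander, fixed. Dark cast table 340 x 240 mm, top 120 mm above the bench. Origin at bench level under the middle of the table's slot, which runs along x. The upright sanding disc, 250 mm across, stands along the table's +y (left) edge, 104 mm from the slot, reaching 257 mm above the bench; behind it are motor and belt unit.
- maple_block: Pale wooden block 50 x 55 x 35 mm lying on the sander table beyond the fence; loose, to be left alone. Origin: centre of its underside.
- walnut_block: Dark wooden block 35 x 50 x 22 mm lying on the sander table beyond the fence, nearer the disc; loose, to be left alone. Origin: centre of its underside.
- dust_brush: Hand brush 200 mm long, wooden handle, lying on the bench to the robot's right; loose, to be left alone. Origin: centre of its underside.
- try_square: Try square, dark wooden stock 110 mm and steel blade 160 mm, lying on the bench to the right; loose, to be left alone. Origin: centre of its underside.
- belt_cleaner: Tan rubber belt-cleaning stick 200 x 38 x 38 mm lying on the bench to the right; loose, to be left alone. Origin: centre of its underside.
- glue_jar: White jar 68 mm wide, 85 mm high, yellow cap, standing on the bench to the right; loose, to be left alone. Origin: centre of its underside.
- mitred_strip: Brown wooden strip 170 x 32 x 18 mm lying on the bench to the left; loose, to be left alone. Origin: centre of its underside.

How it is judged:
By the outcome, as a careful person would: the job done as asked, in the order asked, and still so for the second after the job is handed in, with the robot touching nothing.
It also fails if it takes over 40 s, if anything falls off the work surface, if the arm or the gripper's body presses on something with over 40 N, if the wrist force passes 120 N, or if a joint passes its speed limit or range.

## Working session

There is one attempt and no reset: what is moved stays moved. The work goes in short steps, Python scripts to look and compute and a shell command to move; the robot and the scene stay as the last step left them, time stands still between calls to the robot, and variables do not carry over. Pictures are saved under pics/ and viewed, about 8 in all and at most 12, crops included, and the job is handed in when it is done.

```bash
ls; mkdir -p pics
python3 - <<'E'
from workcell import r
import cv2,numpy as np
s=r.read_state();print({k:np.round(v,3) for k,v in s.items()})
for n in("side","top"):
    d=r.snapshot(n);np.savez(f"pics/{n}0.npz",**d)
    cv2.imwrite(f"pics/{n}0.png",d["pixels"][:,:,::-1])
    print(n,d["vertical_fov"],d["cx"],d["cy"],d["k1"],np.round(d["world_to_cam"],3))
a=[cv2.imread(f"pics/{n}0.png") for n in("side","top")]
E
```

```text
pics
{'time_s': np.float64(0.0), 'q': array([ 1.181,  0.116,  1.442,  0.   ,  1.584, -0.038]), 'dq': array([ 0.   ,  0.   , -0.001, -0.   , -0.002,  0.001]), 'effort': array([-2.0000e-03, -7.3196e+01, -6.3251e+01, -0.0000e+00,  6.0000e-03,
       -0.0000e+00]), 'position': array([0.233, 0.633, 0.231]), 'orientation': array([ 0.82 ,  0.572, -0.   ,  0.   ]), 'force': array([ 0.23 ,  0.522, -0.423]), 'moment': array([-0.008, -0.012, -0.021]), 'finger_gap': np.float64(0.085)}
side 57.65557507598411 254.47944580714963 193.6308402836504 -0.0299815201988666 [[ 0.854 -0.52  -0.005 -0.51 ]
 [-0.302 -0.488 -0.819  0.217]
 [ 0.423  0.701 -0.574  1.257]
 [ 0.     0.     0.     1.   ]]
top 54.195755400443446 257.7471280268791 195.78510281324634 -0.0855307407744868 [[-2.300e-02 -1.000e+00 -4.000e-03 -9.900e-02]
 [-9.920e-01  2.300e-02 -1.250e-01  5.450e-01]
 [ 1.250e-01  1.000e-03 -9.920e-01  1.196e+00]
 [ 0.000e+00  0.000e+00  0.000e+00  1.000e+00]]
```

View pics/side0.png

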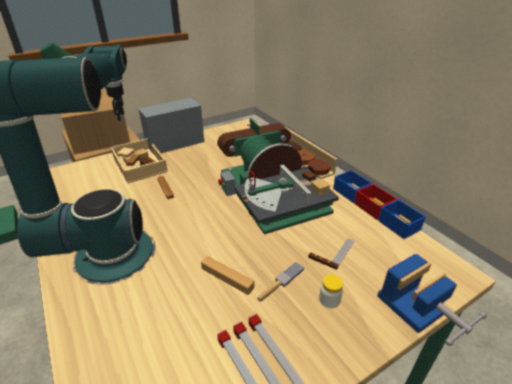

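View pics/top0.png

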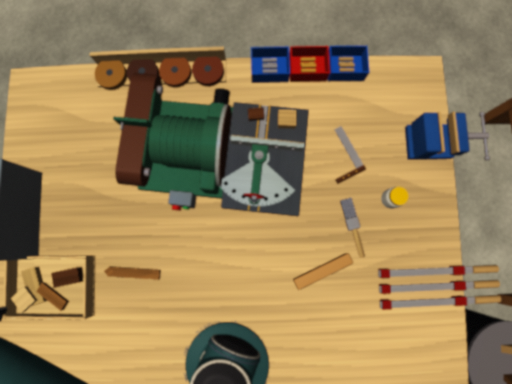

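The side view shows the red ring near (252,180) and the top view near (255,196). The pivot hub is at about (259,155) in the top view. I'll measure these by mask and check on enlarged crops.

```bash
cat > h.py <<'E'
import numpy as np,cv2
from scipy.optimize import least_squares
def K(d):
    f=192/np.tan(np.radians(float(d["vertical_fov"]))/2);return f,float(d["cx"]),float(d["cy"]),float(d["k1"]),np.array(d["world_to_cam"])
def proj(d,p):
    f,cx,cy,k,T=K(d);c=T[:3,:3]@p+T[:3,3];s=c[:2]/c[2];s=s*(1+k*(s@s));return np.array([cx,cy])+f*s
def ray(d,uv):
    f,cx,cy,k,T=K(d);y=(np.array(uv)-[cx,cy])/f;s=y.copy()
    for _ in range(20): s=y/(1+k*(s@s))
    R=T[:3,:3];return -R.T@T[:3,3],R.T@np.array([s[0],s[1],1])
def onz(d,uv,z):
    o,v=ray(d,uv);return o+v*(z-o[2])/v[2]
def tri(obs):
    return least_squares(lambda p:np.concatenate([proj(d,p)-uv for d,uv in obs]),[.6,-.1,.2])
def red(d,box):
    im=d["pixels"].astype(int);u0,v0,u1,v1=box
    m=np.zeros(im.shape[:2],np.uint8);c=im[v0:v1,u0:u1]
    m[v0:v1,u0:u1]=(c[...,0]>90)&(c[...,0]>2.2*c[...,1])&(c[...,0]>2.2*c[...,2])
    return m
def crop(d,box,s,name):
    u0,v0,u1,v1=box;cv2.imwrite(name,cv2.resize(np.ascontiguousarray(d["pixels"][v0:v1,u0:u1,::-1]),None,fx=s,fy=s,interpolation=cv2.INTER_CUBIC))
E
python3 - <<'E'
from h import *
S=np.load("pics/side0.npz");T=np.load("pics/top0.npz")
a=(S,(240,165,265,200)),(T,(235,180,280,215))
uv=[]
for d,b in a:
    m=red(d,b);v,u=np.nonzero(m);print(len(u),u.min(),u.max(),v.min(),v.max(),u.mean(),v.mean())
    uv.append(((u.min()+u.max())/2,(v.min()+v.max())/2))
q=tri([(S,uv[0]),(T,uv[1])]);print(q.x,q.fun, onz(T,uv[1],.2))
print("pivot",onz(T,(259.5,155),.158))
A=cv2.resize(S["pixels"][150:230,200:280,::-1],None,fx=5,fy=5,interpolation=2)
B=cv2.resize(T["pixels"][135:215,215:295,::-1],None,fx=5,fy=5,interpolation=2)
cv2.imwrite("pics/c0.png",np.hstack([A,B]))
E
```

```text
12 250 254 171 176 252.16666666666666 172.83333333333334
31 246 261 194 197 253.3548387096774 195.16129032258064
[ 0.52155552 -0.10110091  0.22256029] [-1.14159226  0.16416444  0.36877622 -0.7901979 ] [ 0.52224764 -0.09975922  0.2       ]
pivot [ 0.6491966  -0.11974747  0.158     ]
```

View pics/c0.png

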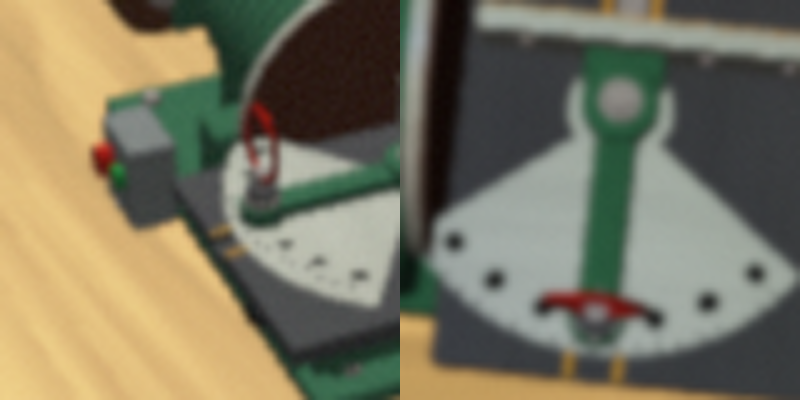

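The crop shows the pivot cap at (621,99), three holes left of the pin at (454,241), (494,279) and (545,308), and three right of it at (655,318), (708,302) and (755,273). The ring in the side view is centred near (260,142). Next I fit the gauge pose from the holes.

Run:
```python
from h import *
S=np.load("pics/side0.npz");T=np.load("pics/top0.npz")
c=lambda x,y,u0,v0:np.array([(x+.5)/5-.5+u0,(y+.5)/5-.5+v0])
tp=[c(x-400,y,215,135) for x,y in[(454,241),(494,279),(545,308),(655,318),(708,302),(755,273)]]
# refine dark blob centroid
g=T["pixels"].astype(float).mean(2)
k=[3,2,1,-1,-2,-3]
H=np.array([onz(T,t,.132)[:2] for t in tp])
def f(p,idx=range(6)):
    x,y,a=p
    return np.concatenate([[x-.13*np.cos(a+0-k[i]*.2618)-H[i,0], y-.13*np.sin(a-k[i]*.2618)-H[i,1]] for i in idx])
s=least_squares(f,[.65,-.12,0]);print("pivot,yaw",s.x,np.round(s.fun*1e3,1))
print("cap",onz(T,c(221,99,215,135),.158))
x,y,a=s.x
for n in(0,1):
    b=a-n*.2618;print(n,x-.13*np.cos(b),y-.13*np.sin(b))
# side holes & ring
for n,uv in((0,c(260,142,200,150)),):
    p=np.array([x-.13*np.cos(a),y-.13*np.sin(a),.2]);print("ring side pred",proj(S,p),"obs",uv,"top pred",proj(T,p))
print([ (proj(S,np.array([x-.13*np.cos(a-j*.2618),y-.13*np.sin(a-j*.2618),.132]))) for j in(-1,-2,-3)],[c(*q,200,150) for q in((286,244),(319,262),(360,275))])
```

```text
pivot,yaw [ 0.65073105 -0.11755893 -0.12796786] [-0.4 -0.1 -0.5 -0.2  1.   0.9  0.   0.3 -0.1 -0.3 -0.  -0.7]
cap [ 0.65108203 -0.11769788  0.158     ]
0 0.5217940228825191 -0.10096847313748264
1 0.5304814015130156 -0.06816234749682978
ring side pred [250.96187549 178.81596426] obs [251.6 178. ] top pred [253.93019354 195.64908875]
[array([255.82167622, 198.25594646]), array([262.50491237, 201.9291012 ]), array([270.74622793, 204.52628391])] [array([256.8, 198.4]), array([263.4, 202. ]), array([271.6, 204.6])]
```

```bash
cat >> h.py <<'E'
from scipy.spatial.transform import Rotation as Ro
PIV=np.array([.651,-.1175]);A0=-.128   # pivot, arm heading (ring->pivot) at start
def tgt(swing,along,dz,tilt=45,side=0.):
    """tool pose: axis through ring centre(+dz up, +side left), TCP 'along' m beyond it"""
    b=A0-swing;xr=np.array([np.cos(b),np.sin(b),0]);yr=np.array([-np.sin(b),np.cos(b),0]);zw=np.array([0,0,1.])
    C=np.array([*(PIV-.13*xr[:2]),.2+dz])+side*yr
    t=np.radians(tilt);z=xr*np.cos(t)-zw*np.sin(t)
    return C+along*z, Ro.from_matrix(np.c_[yr,np.cross(z,yr),z])
def delta(p,R,s=None):
    if s is None:
        from workcell import r;s=r.read_state()
    R0=Ro.from_quat(s["orientation"]);return np.round(np.r_[R0.inv().apply(p-s["position"])*100,(R0.inv()*R).as_rotvec(degrees=True)],2)
E
python3 - <<'E'
from h import *
from workcell import r
s=r.read_state();p,R=tgt(0,-.10,0);print(p,delta(p,R))
m=np.array([.36,.30,.33]);R0=Ro.from_quat(s["orientation"])
print(delta(m,R0))
from scipy.spatial.transform import Slerp
print(delta(m,Slerp([0,1],Ro.concatenate([R0,R]))(.45)))
E
```

```text
[ 0.4519313  -0.09187913  0.27071068] [-60.54  45.59  -3.95 -44.82   5.09 -12.13]
[-26.93  23.46  -9.91   0.     0.     0.  ]
[-26.93  23.46  -9.91 -20.17   2.29  -5.46]
```

```bash
python3 -m creep '[[-4,3.5,-2.5,-3,0.3,-0.8],[-8.5,7.2,-5,-7,0.8,-1.8],[-13,11,-7.5,-11,1.2,-3],[-17,14.8,-9,-15,1.7,-4],[-21,18.3,-10,-19,2.2,-5.2]]' 1
python3 - <<'E'
from h import *
print(delta(*tgt(0,-.10,0)))
E
```

```text
time_s: 0.72
position: [0.3326, 0.3717, 0.3321]
orientation: [0.782, 0.601, 0.111, 0.125]
force: [0.4, 0.9, 0.3]
finger_gap: -0.0002
[-41.96  20.27  12.55 -25.64   2.79  -6.96]
```

```bash
python3 -m creep '[[-4.8,2.3,0.5,-3.5,0.3,-1],[-9.6,4.6,1,-7,0.7,-2],[-14.4,6.9,1.5,-10,1,-2.8],[-19.2,9.2,2.5,-13,1.4,-3.6],[-24,11.5,4,-16,1.7,-4.4]]'
python3 - <<'E'
from h import *
print(delta(*tgt(0,-.10,0)))
E
```

```text
time_s: 1.35
position: [0.3997, 0.1158, 0.3277]
orientation: [0.732, 0.612, 0.195, 0.227]
force: [23.2, 15.3, 27.4]
finger_gap: 0.0001
[-19.57   4.04   9.57 -10.11   1.43  -2.43]
```

```bash
python3 -m creep '[[0,0,0,0,0,0],[0,0,0,0,0,0],[0,0,0,0,0,0],[0,0,0,0,0,0],[0,0,0,0,0,0]]'
python3 - <<'E'
from h import *
print(delta(*tgt(0,-.10,0)))
E
```

```text
time_s: 1.98
position: [0.399, 0.1174, 0.3281]
orientation: [0.733, 0.612, 0.195, 0.226]
force: [0.2, -0.2, -0.8]
finger_gap: 0.0004
[-19.73   4.13   9.63 -10.18   1.38  -2.49]
```

Those forces were inertial only. Continuing to the pre-insert pose.

```bash
python3 -m creep '[[-3.5,0.7,1,-2,0.3,-0.5],[-8,1.6,3,-4.5,0.6,-1.1],[-13,2.7,5.5,-7,1,-1.7],[-17.5,3.7,8.3,-9.3,1.3,-2.3],[-19.75,4.13,9.63,-10.2,1.4,-2.5]]'
python3 -m creep '[[0,0,0,0,0,0],[0,0,0,0,0,0],[0,0,0,0,0,0],[0,0,0,0,0,0],[0,0,0,0,0,0]]'
python3 - <<'E'
from h import *
from workcell import r
print(delta(*tgt(0,-.10,0)))
P=[]
for n,b in(("side",(190,130,280,220)),("top",(215,135,305,225))):
    d=r.snapshot(n);np.savez(f"pics/{n}1.npz",**d);u,v,U,V=b
    s=r.read_state();p=s["position"];R=Ro.from_quat(s["orientation"])
    im=cv2.resize(d["pixels"][v:V,u:U,::-1],None,fx=4.4,fy=4.4,interpolation=2)
    for q in(p,p+R.apply([0,0,.1])):
        x=(proj(d,q)-[u,v]+.5)*4.4;cv2.drawMarker(im,(int(x[0]),int(x[1])),(255,0,255),0,10,1)
    P.append(im)
cv2.imwrite("pics/c1.png",np.hstack(P))
E
```

```text
time_s: 2.6
position: [0.4778, -0.0915, 0.2739]
orientation: [0.696, 0.613, 0.247, 0.279]
force: [1.4, 0.6, 0.4]
finger_gap: -0.0004
time_s: 3.22
position: [0.4779, -0.0893, 0.2745]
orientation: [0.696, 0.614, 0.247, 0.278]
force: [-0.0, 0.7, 0.1]
finger_gap: -0.0001
[-0.58 -2.1  -1.48 -1.29 -0.24  0.02]
```

View pics/c1.png

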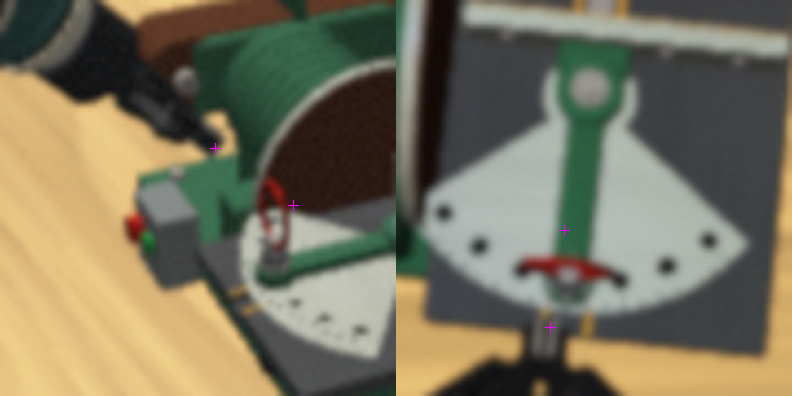

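Image check: the fingertip marker matches the fingers in both views. The arm stopped 2.6 cm short of the pose, which looks like a reach limit near the base, so I'll pick a closer pre-insert pose.

Run:
```python
from h import *
from workcell import r
print(np.round(r.read_state()["q"],3))
for a in(-.07,-.06,-.05):print(a,tgt(0,a,0)[0],delta(*tgt(0,a,0)))
```

```text
[-0.318 -0.829  2.212  0.159  1.011 -1.794]
-0.07 [ 0.47297096 -0.09458701  0.24949747] [-0.55 -2.02  1.51 -1.3  -0.2  -0.02]
-0.06 [ 0.47998418 -0.09548964  0.24242641] [-0.55 -2.    2.51 -1.3  -0.2  -0.02]
-0.05 [ 0.4869974  -0.09639227  0.23535534] [-0.56 -1.98  3.51 -1.3  -0.2  -0.02]
```

```bash
python3 -m creep '[[-0.1,-0.4,0.8,-0.3,0,0],[-0.25,-1,1.8,-0.7,-0.1,0],[-0.4,-1.6,2.8,-1,-0.2,0],[-0.55,-2,3.5,-1.3,-0.2,0],[-0.55,-2,3.5,-1.3,-0.2,0]]'
python3 - <<'E'
from h import *
from workcell import r
print(np.round(r.read_state()["q"],3))
for a in(-.05,-.02,.02):print(a,delta(*tgt(0,a,0)))
E
```

```text
time_s: 3.95
position: [0.4865, -0.0969, 0.2342]
orientation: [0.694, 0.61, 0.252, 0.287]
force: [-0.2, 0.3, 0.0]
finger_gap: 0.0001
[-0.331 -0.814  2.277  0.18   0.913 -1.826]
-0.05 [ 0.06  0.11 -0.06 -0.07  0.04 -0.08]
-0.02 [ 0.06  0.12  2.94 -0.07  0.04 -0.08]
0.02 [ 0.07  0.12  6.94 -0.07  0.04 -0.08]
```

```bash
python3 -m creep '[[0,0.05,0.5,0,0,0],[0.06,0.1,1.3,0,0,0],[0.06,0.12,2.1,0,0,0],[0.06,0.12,2.9,0,0,0],[0.06,0.12,2.9,0,0,0]]'
python3 - <<'E'
from h import *
from workcell import r
for a in(-.02,.02):print(a,delta(*tgt(0,a,0)))
P=[]
for n,b in(("side",(230,150,280,200)),("top",(230,165,280,215))):
    d=r.snapshot(n);u,v,U,V=b
    im=cv2.resize(d["pixels"][v:V,u:U,::-1],None,fx=8,fy=8,interpolation=2)
    C=tgt(0,0,0)[0];yr=np.array([-np.sin(A0),np.cos(A0),0])
    for t in np.linspace(0,2*np.pi,24,False):
        x=(proj(d,C+.028*(yr*np.cos(t)+np.array([0,0,1])*np.sin(t)))-[u,v]+.5)*8;cv2.circle(im,(int(x[0]),int(x[1])),1,(255,255,0),-1)
    x=(proj(d,r.read_state()["position"])-[u,v]+.5)*8;cv2.drawMarker(im,(int(x[0]),int(x[1])),(255,0,255),0,10,1)
    P.append(im)
cv2.imwrite("pics/c2.png",np.hstack(P))
E
```

```text
time_s: 4.58
position: [0.5081, -0.0989, 0.2145]
orientation: [0.694, 0.61, 0.252, 0.287]
force: [0.8, 0.0, -0.1]
finger_gap: -0.0001
-0.02 [-0.02 -0.03  0.03 -0.09  0.02 -0.06]
0.02 [-0.02 -0.02  4.03 -0.09  0.02 -0.06]
```

View pics/c2.png

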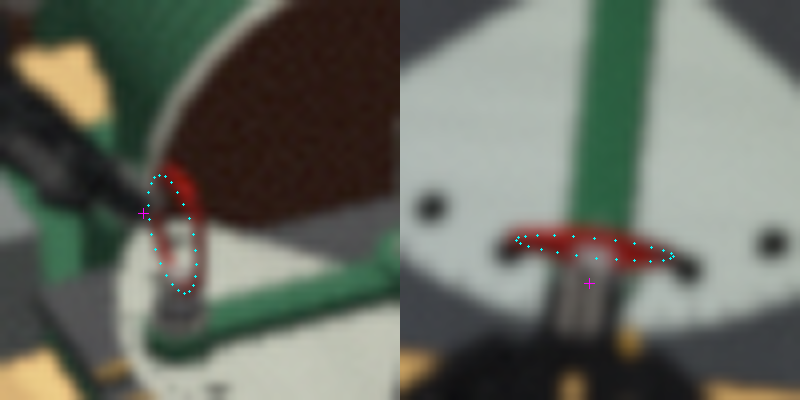

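The side crop shows the red ring about 1 px right of and above the prediction. The top crop agrees within about 1 mm, and the fingertip is at the ring's mouth. I'll shift 1 mm along tool y and insert in steps, watching the force.

```bash
python3 -m creep '[[0,0.1,0.5,0,0,0],[0,0.1,1.0,0,0,0],[0,0.1,1.5,0,0,0],[0,0.1,2.0,0,0,0],[0,0.1,2.0,0,0,0]]'
```

```text
time_s: 5.3
position: [0.5227, -0.1009, 0.2015]
orientation: [0.694, 0.61, 0.252, 0.287]
force: [-0.0, 0.1, 0.1]
finger_gap: 0.0
```

```bash
python3 -m creep '[[0,0,0.5,0,0,0],[0,0,1.0,0,0,0],[0,0,1.5,0,0,0],[0,0,2.0,0,0,0],[0,0,2.0,0,0,0]]'
```

```text
time_s: 5.92
position: [0.5367, -0.1027, 0.1874]
orientation: [0.694, 0.61, 0.252, 0.287]
force: [-0.7, -0.2, 0.1]
finger_gap: -0.0001
```

```bash
python3 -m creep '[[0,0.07,-0.07,0,0,0],[0,0.14,-0.14,0,0,0],[0,0.28,-0.28,0,0,0],[0,0.42,-0.42,0,0,0],[0,0.42,-0.42,0,0,0]]'
```

```text
time_s: 6.55
position: [0.5365, -0.1027, 0.1937]
orientation: [0.694, 0.61, 0.252, 0.287]
force: [-1.4, -0.5, -0.9]
finger_gap: 0.0
```

```bash
python3 -m creep '[[0,0.1,-0.1,0,0,0],[0,0.2,-0.2,0,0,0],[0,0.3,-0.3,0,0,0],[0,0.42,-0.42,0,0,0],[0,0.42,-0.42,0,0,0]]'
```

```text
time_s: 7.18
position: [0.5366, -0.1027, 0.1998]
orientation: [0.694, 0.61, 0.253, 0.287]
force: [-3.1, -0.3, -5.8]
finger_gap: -0.0004
```

```bash
python3 -m creep '[[0,0.15,-0.15,0,0,0],[0,0.35,-0.35,0,0,0],[0,0.55,-0.55,0,0,0],[0,0.74,-0.74,0,0,0],[0,0.74,-0.74,0,0,0]]'
python3 - <<'E'
from h import *
from workcell import r
s=r.read_state();p=s["position"];R=Ro.from_quat(s["orientation"])
for k in(.05,.1,.15,.2,.2618):
    Q=Ro.from_rotvec([0,0,-k]);c=np.array([*PIV,0]);print(k,delta(c+Q.apply(p-c),Q*R))
E
```

```text
time_s: 7.8
position: [0.5366, -0.1027, 0.2103]
orientation: [0.694, 0.61, 0.253, 0.287]
force: [-4.2, 0.3, -8.1]
finger_gap: -0.0002
0.05 [ 0.58  0.01  0.01 -0.   -2.03  2.03]
0.1 [ 1.15  0.04  0.04 -0.   -4.05  4.05]
0.15 [ 1.72  0.09  0.09 -0.   -6.08  6.08]
0.2 [ 2.29  0.16  0.16 -0.   -8.1   8.1 ]
0.2618 [  2.98   0.28   0.28  -0.   -10.6   10.61]
```

```bash
python3 -m creep '[[0.2,0,0,0,-0.7,0.7],[0.5,0.01,0.01,0,-1.75,1.75],[0.85,0.02,0.02,0,-3,3],[1.15,0.04,0.04,0,-4.05,4.05],[1.43,0.065,0.065,0,-5.06,5.06]]'
python3 - <<'E'
from h import *
from workcell import r
P=[]
s=r.read_state();p=s["position"];R=Ro.from_quat(s["orientation"]);c=np.array([*PIV,0])
z=R.apply([0,0,1]);h=np.arctan2(z[1],z[0]);print("tool heading swing",A0-h,"pos swing",A0-np.arctan2(PIV[1]-p[1],PIV[0]-p[0]),"r",np.hypot(*(PIV-p[:2])))
for n,b in(("side",(230,150,280,200)),("top",(220,150,280,210))):
    d=r.snapshot(n);u,v,U,V=b
    P.append(cv2.resize(d["pixels"][v:V,u:U,::-1],(400,400),interpolation=2))
cv2.imwrite("pics/c3.png",np.hstack(P))
E
```

```text
time_s: 8.43
position: [0.5394, -0.0885, 0.2101]
orientation: [0.731, 0.565, 0.234, 0.303]
force: [-2.4, -0.3, -8.6]
finger_gap: -0.0002
tool heading swing 0.1263661594296061 pos swing 0.12657825476568996 r 0.11529733599643119
```

View pics/c3.png

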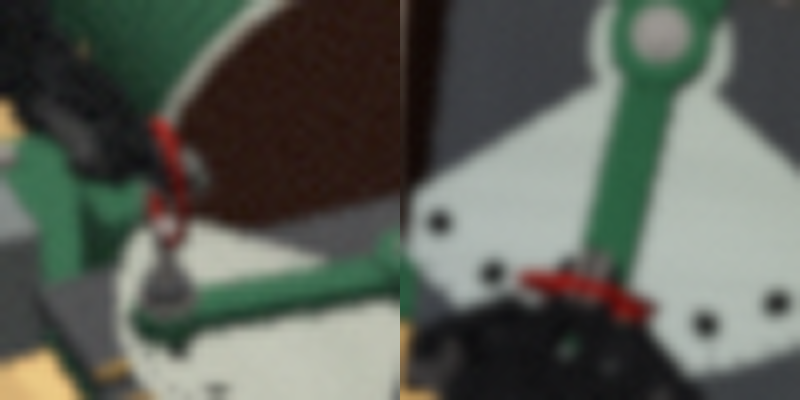

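The arm has swung about halfway: the ring is up with the finger through it, and the green arm has rotated. Continuing.

```bash
python3 -m creep '[[0.4,0,0,0,-1.4,1.4],[0.8,0.02,0.02,0,-2.8,2.8],[1.15,0.04,0.04,0,-4.05,4.05],[1.4,0.06,0.06,0,-4.95,4.95],[1.55,0.075,0.075,0,-5.48,5.48]]'
python3 -m creep '[[0,0,0,0,0,0],[0,0,0,0,0,0],[0,0,0,0,0,0],[0,0,0,0,0,0],[0,0,0,0,0,0]]'
python3 - <<'E'
from h import *
from workcell import r
P=[]
s=r.read_state();p=s["position"];R=Ro.from_quat(s["orientation"])
z=R.apply([0,0,1]);h=np.arctan2(z[1],z[0]);print("tool heading swing",A0-h,"pos swing",A0-np.arctan2(PIV[1]-p[1],PIV[0]-p[0]),"r",np.hypot(*(PIV-p[:2])))
for n,b in(("side",(230,150,280,200)),("top",(220,140,280,200))):
    d=r.snapshot(n);np.savez(f"pics/{n}4.npz",**d);u,v,U,V=b
    im=cv2.resize(d["pixels"][v:V,u:U,::-1],(400,400),interpolation=2)
    b=A0-.2618;xr=np.array([np.cos(b),np.sin(b)]);
    for q in ([*(PIV-.13*xr),.241],[*(PIV-.06*xr),.149],[*(PIV-.11*xr),.149]):
        x=(proj(d,np.array(q))-[u,v]+.5)*400/(U-u);cv2.circle(im,(int(x[0]),int(x[1])),2,(255,255,0),-1)
    P.append(im)
cv2.imwrite("pics/c4.png",np.hstack(P))
E
```

```text
time_s: 9.15
position: [0.5444, -0.0737, 0.2101]
orientation: [0.767, 0.515, 0.213, 0.317]
force: [-2.2, 0.1, -8.4]
finger_gap: 0.0001
time_s: 9.78
position: [0.5443, -0.074, 0.2103]
orientation: [0.767, 0.515, 0.213, 0.318]
force: [-2.1, 1.7, -7.0]
finger_gap: 0.0
tool heading swing 0.26119893096938146 pos swing 0.25933816136434806 r 0.11521889773589072
```

View pics/c4.png

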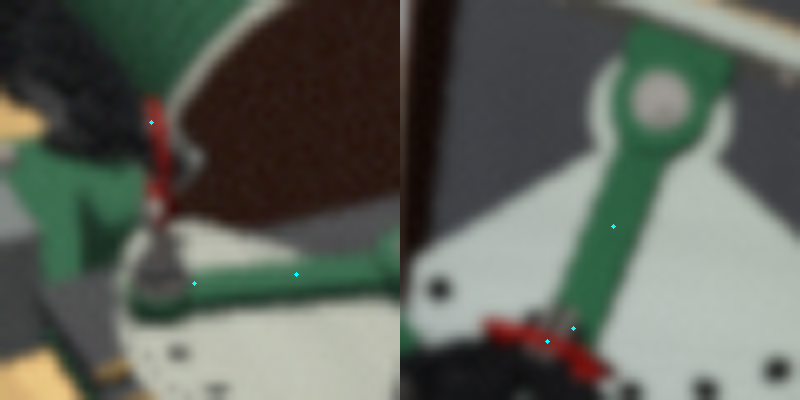

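The dots lie close to the green arm's midline, maybe slightly left of it. I'll measure the arm angle by mask, start against now.

```bash
cat >> h.py <<'E'
def armang(d):
    """swing from green arm pixels on z=.149, 30..95 mm from the pivot"""
    im=d["pixels"].astype(int);v,u=np.nonzero((im[...,1]>1.35*im[...,0])&(im[...,1]>1.15*im[...,2]))
    P=np.array([onz(d,(a,b),.149)[:2] for a,b in zip(u,v)])-PIV;rr=np.hypot(*P.T);th=np.arctan2(-P[:,1],-P[:,0])
    k=(rr>.03)&(rr<.09)&(abs(th+.25)<.5);P=P[k];bins=np.digitize(rr[k],np.arange(.03,.09,.005))
    w=np.array([P[bins==i].mean(0) for i in np.unique(bins)])
    e=np.linalg.svd(w-w.mean(0))[2][0];e*=np.sign(e[0])
    return np.arctan2(e[1],e[0]),np.median(np.arctan2(-w[:,1],-w[:,0])),k.sum()
E
python3 - <<'E'
from h import *
for n in("top0","top1","top4"):print(n,armang(np.load(f"pics/{n}.npz")))
E
```

```text
top0 (np.float64(-0.13286017241688605), np.float64(-0.13949621902195034), np.int64(147))
top1 (np.float64(-0.13412535146139737), np.float64(-0.14599631595021506), np.int64(144))
top4 (np.float64(-0.3944684043341764), np.float64(-0.3907842607032673), np.int64(148))
```

Slope change is about 0.261 rad, so the pin is over the next hole. Lowering in steps.

```bash
python3 -m creep '[[0,-0.12,0.12,0,0,0],[0,-0.3,0.3,0,0,0],[0,-0.48,0.48,0,0,0],[0,-0.64,0.64,0,0,0],[0,-0.64,0.64,0,0,0]]'
```

```text
time_s: 10.5
position: [0.5444, -0.0739, 0.2011]
orientation: [0.767, 0.515, 0.213, 0.318]
force: [-2.3, 0.3, -5.0]
finger_gap: -0.0001
```

Still bearing at about 6 mm lift, below plate top, so the pin is entering the hole. Lowering the rest.

```bash
python3 -m creep '[[0,-0.12,0.12,0,0,0],[0,-0.3,0.3,0,0,0],[0,-0.48,0.48,0,0,0],[0,-0.64,0.64,0,0,0],[0,-0.64,0.64,0,0,0]]'
python3 - <<'E'
from h import *
print(delta(*tgt(.2618,.02,0)))
E
```

```text
time_s: 11.12
position: [0.5447, -0.0739, 0.193]
orientation: [0.767, 0.514, 0.214, 0.318]
force: [-0.6, 0.4, 0.5]
finger_gap: -0.0
[ 0.01 -0.58  0.43  0.08 -0.05  0.  ]
```

Force-free. Centre the finger in the ring and withdraw along its axis.

```bash
python3 -m creep '[[0,-0.15,0.15,0,0,0],[0,-0.3,0.3,0,0,0],[0,-0.4,0.4,0,0,0],[0,-0.45,0.4,0,0,0],[0,-0.45,0.4,0,0,0]]'
python3 -m creep '[[0,0,-0.5,0,0,0],[0,0,-1.0,0,0,0],[0,0,-1.6,0,0,0],[0,0,-2.3,0,0,0],[0,0,-3,0,0,0]]'
python3 -m creep '[[0,0,-0.8,0,0,0],[0,0,-1.7,0,0,0],[0,0,-2.7,0,0,0],[0,0,-3.7,0,0,0],[0,0,-4,0,0,0]]'
python3 -m creep '[[0,0.8,-0.8,0,0,0],[0,2,-2,0,0,0],[0,3,-3,0,0,0],[0,4,-4,0,0,0],[0,4,-4,0,0,0]]'
python3 - <<'E'
from h import *
from workcell import r
P=[]
D={}
for n,b in(("side",(230,150,280,200)),("top",(215,140,275,200))):
    d=r.snapshot(n);np.savez(f"pics/{n}5.npz",**d);D[n]=d;u,v,U,V=b
    im=cv2.resize(d["pixels"][v:V,u:U,::-1],(400,400),interpolation=2)
    C=tgt(.2618,0,0)[0];b=A0-.2618;yr=np.array([-np.sin(b),np.cos(b),0])
    for t in np.linspace(0,2*np.pi,24,False):
        x=(proj(d,C+.028*(yr*np.cos(t)+np.array([0,0,1])*np.sin(t)))-[u,v]+.5)*400/(U-u);cv2.circle(im,(int(x[0]),int(x[1])),1,(255,255,0),-1)
    P.append(im)
cv2.imwrite("pics/c5.png",np.hstack(P));print(armang(D["top"]))
for k,box in((0,(240,165,265,195)),(5,(238,160,265,195))):
    d=np.load(f"pics/side{k}.npz");v,u=np.nonzero(red(d,box));print(k,len(u),u.mean(),v.mean(),v.min(),v.max())
    print("pred",proj(d,tgt(.2618*(k>0),0,0)[0]))
E
```

```text
time_s: 11.75
position: [0.544, -0.0738, 0.1862]
orientation: [0.767, 0.515, 0.213, 0.318]
force: [-0.1, -0.9, -0.6]
finger_gap: 0.0
time_s: 12.38
position: [0.5241, -0.0656, 0.2079]
orientation: [0.767, 0.515, 0.213, 0.318]
force: [0.4, -0.4, -0.3]
finger_gap: 0.0002
time_s: 13.0
position: [0.498, -0.0548, 0.2365]
orientation: [0.767, 0.514, 0.214, 0.318]
force: [1.2, -0.2, -0.1]
finger_gap: -0.0002
time_s: 13.62
position: [0.4985, -0.0551, 0.2937]
orientation: [0.767, 0.514, 0.214, 0.318]
force: [0.2, 0.3, -1.1]
finger_gap: 0.0
(np.float64(-0.3944684043341764), np.float64(-0.3907842607032673), np.int64(148))
0 12 252.16666666666666 172.83333333333334 171 176
pred [251.01559434 178.78751669]
5 16 249.4375 171.6875 167 177
pred [248.53989654 174.15958102]
```

View pics/c5.png

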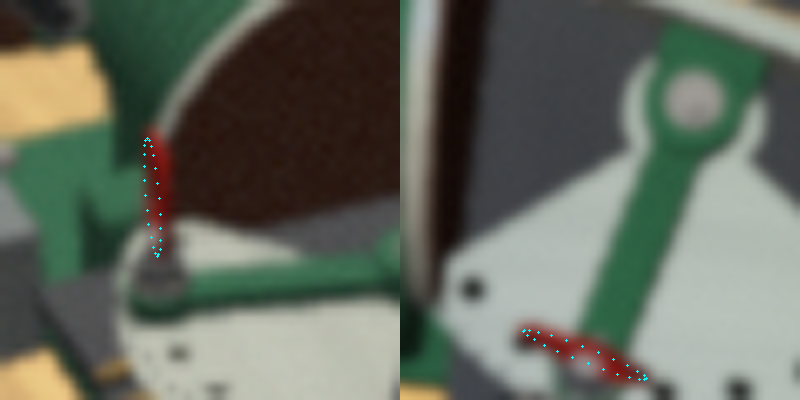

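Side crop: the ring's top sits at about y=130 against 140 predicted, the same ~1.2 px offset as at the start, so the pin looks home. The top crop shows the ring over the next hole. One sub-pixel height check of the ring's top edge, start against now, before handing in.

Run:
```python
from h import *
for k,sw in((0,0),(1,0),(5,.2618)):
    d=np.load(f"pics/side{k}.npz");im=d["pixels"].astype(float);R=np.clip(im[...,0]-1.6*im[...,1]-8,0,None)
    pt=proj(d,tgt(sw,0,.031)[0]);u,v=map(int,np.round(pt))
    prof=R[v-8:v+10,u-3:u+6].max(1);h=prof.max()/2;i=np.argmax(prof>h);e=v-8+i-(prof[i]-h)/(prof[i]-prof[i-1])
    print(k,"top edge",round(e,2),"pred",pt.round(2),"diff",round(e-pt[1],2),prof.round(0)[3:12])
d=np.load("pics/side5.npz");print("px/10mm",proj(d,tgt(.26,0,.041)[0])-proj(d,tgt(.26,0,.031)[0]))
# anything else moved?
for n in("side","top"):
    a,b=[np.load(f"pics/{n}{k}.npz")["pixels"].astype(int) for k in(0,5)]
    m=(abs(a-b).max(2)>60).astype(np.uint8);_,_,st,_=cv2.connectedComponentsWithStats(m);print(n,[list(map(int,x)) for x in st[1:] if x[4]>6])
```

```text
0 top edge 170.29 pred [250.93 171.64] diff -1.35 [ 0.  0.  0. 28. 64. 76. 76. 76. 59.]
1 top edge 170.34 pred [250.93 171.64] diff -1.29 [ 0.  0.  0. 26. 63. 76. 78. 69. 56.]
5 top edge 166.93 pred [248.42 167.09] diff -0.16 [ 0.  0.  0.  0.  0. 42. 73. 78. 67.]
px/10mm [-0.04005827 -2.32124918]
side [[11, 49, 116, 208, 10995], [63, 56, 10, 2, 12], [0, 60, 42, 61, 1564], [106, 85, 93, 60, 1945], [201, 108, 3, 8, 15], [202, 117, 27, 27, 372], [0, 140, 15, 24, 53], [85, 141, 13, 9, 35], [230, 145, 3, 4, 11], [0, 156, 10, 24, 112], [280, 164, 13, 10, 70], [254, 178, 2, 5, 10], [297, 179, 3, 4, 7], [245, 181, 8, 9, 39], [293, 180, 11, 16, 61], [255, 182, 16, 6, 51], [301, 185, 10, 8, 29], [248, 187, 29, 9, 108], [125, 199, 18, 41, 403], [86, 221, 39, 30, 143]]
top [[235, 129, 22, 9, 96], [231, 135, 23, 7, 76], [272, 140, 32, 7, 128], [265, 144, 40, 15, 198], [235, 163, 19, 39, 227], [249, 164, 16, 41, 287], [131, 205, 119, 179, 10307], [0, 306, 7, 16, 76], [0, 337, 88, 47, 2213], [214, 340, 33, 18, 98], [234, 342, 13, 9, 35], [201, 351, 4, 6, 13], [258, 370, 2, 14, 20]]
```

```bash
python3 -c "
from workcell import r
print(r.read_state()['force']);print(r.finish_job())"
```

```text
[-0.53877284  0.1241024   0.06102038]
the job is handed in; nothing more can be done
None
```

The fence arm is now one hole closer to the sanding disc, with the pin down in that hole. The job is handed in at about 14 s of the 40 s allowed, and no verdict was reported.

I put the closed fingers through the ring at 45° without contact and lifted the pin about 15 mm against 8 N. I then swung the arm 0.26 rad about the pivot, lowered the pin, and withdrew the fingers along the ring's axis.

**Last checks**
- **Swing:** the slope of the green arm in the top view changed by 0.261 rad, against 0.2618 for one hole. A cruder estimate from the same mask gave about 0.25, and it agrees less well.
- **Pin home:** the finger was still carrying 5 N with the pin about 6 mm up, below the plate's top face. It carried nothing once lowered back to about its starting height. In the side view, the ring's top edge is no higher than at the start. It measured about 1.1 px lower relative to prediction. I put that down to camera calibration and the ring being seen at a different angle, so this check is only good to a few millimetres.
- **Other objects:** comparing start and end pictures, I saw no change at the loose blocks or the bench items, only at the robot, arm, ring and fence. Force on the tool at hand-in was about 0.5 N, which is sensor noise.

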